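# Fit the keyed drive shaft into the step pulley and hold it home

### The arm

A 6-joint arm with a two-finger parallel gripper is mounted at the origin on the work surface. World frame = base frame: x ahead of the robot, y to its left, z up, the work surface at z = 0. Lengths are in mm, angles in rad, forces in N, time in s.
With the tool pointing down it reaches from about 275 to 825 mm from the base axis. Payload 5.2 kg.
Tool frame: the origin (TCP) lies midway between the tips of the shut fingers; the grasp point (between the pads) lies 19 mm behind it (grasp_offset is the z of the grasp point in the tool frame, in mm); z points along the fingers, y is the line along which they close (so a half turn about z gives the same grasp; the last joint's range is limited). The gripper opens to 93 mm and grips with 3 to 60 N. Pads are 15 mm wide; open, the fingers measure 128 mm over their backs; the gripper's body (75 mm by 188 mm) begins 65 mm behind the grasp point.
Start: joints at [0.906, 0.259, 1.535, -0, 1.348, -0.203], TCP at [245.038, 492.404, 218.653] pointing down, gripper open.
Joint ranges: [-3.14, 3.14], [-0.91, 2.08], [0.19, 2.58], [-1.22, 4.36], [0.22, 2.71], [-3.12, 3.12]. Speed limits (rad/s): [2.57, 2.57, 3.14, 3.14, 3.14, 3.14].

### API

Orientations are given as a 3x3 rotation matrix whose columns are the frame's x, y, z axes.
In Python, from plant import * gives the robot as it stands.
- The arm moves only by the shell command python3 -m crank 'ROWS' [FORCE]. ROWS is JSON, one flat list of numbers, 5 for each row, row after row: the finger opening in m, from 0 to 0.093, then the shift along the tool's x, y, z in m, then the turn about the tool's z in degrees. In form: [jaw, x, y, z, twist, jaw, x, y, z, twist, ...]. A call has 1 to 10 rows; each row is the pose to reach, as a shift and turn from the pose commanded when the call began, along the tool's axes at that moment; what a row does not reach only later rows make up. A row lasts 1/12 s, in which the tool goes at most 41.7 mm and 7.16 degrees, less where a joint would pass 70% of its speed; a pose out of reach is approached as far as the arm can. A call with a gripper value outside its range is refused whole. The fingers move at their own pace and stop on an object; FORCE is the grip in N (left out, the last holds). Time passes only in rows, so rows that repeat a pose let the fingers close. It gives the time, the measured TCP pose, the force and the opening at its end, in the units of the state.
- get_state(): the state, without advancing time (a new reading comes with each control period).
- snapshot(name): name is "side" or "top" or "wrist"; returns a dict with "img" (480x640x3 uint8, red, green, blue), "depth" (480x640 float32, mm along the optical axis (not along the pixel's ray), 0 where there is no reading), "fx", "fy", "cx", "cy" (pixels), "rvec" (rotation vector, rad) and "tvec" (3), from world to camera coordinates, as OpenCV has them. Camera axes: x right, y down, z forward; pixel columns grow to the right and rows downward; lengths in mm; the calibration is good to about 2 mm. A picture is of the moment at which its call begins.
- sign_off(): hands the job in, once; it reports no verdict.
Trained networks look in a picture, given as the dict that the camera call returned (one of the last four; its "shot" number tells which), for a name from the list of things; names that differ only in an ending like _2 or _b are one class to them, and where a whole thing is asked for, a point or a joint stands for the part that bears it (a point fixed in the world has none). Each returns a list of dicts, best first, with "confidence" (0 to 1); they miss things now and then, are a little off and sometimes report something else, mostly with a low value. They report only what shows in the picture. A call takes as long as a camera call.
- find_in(name, picture): "xyz" ([x, y, z] in mm, in world coordinates, good to about 4 mm: the middle of the surface that is visible of it).
- outline_of(name, picture): "mask" (480x640 bool, what is visible of it).
- spot_point(name, picture): "xyz" ([x, y, z] in mm, in world coordinates, good to about 4 mm: a listed point, or the origin of a listed thing).
The state is a dict: "t": time; "joint_positions": joint angles; "qd": joint speeds; "tau": joint torques, N m; "eef_pos": TCP position; "tcp_rot": TCP orientation; "ft_force": force on the tool from outside, world axes, zero at the start; "ft_torque": the same for the moment, N m; "width": opening from 0.0 (shut) to 1.0 (fully open).
Only numpy, scipy, OpenCV 4.12 (cv2) and the standard library are available. Lean on these libraries where they do the work, as an engineer would, in place of code of your own. Each camera call takes 0.05 s, during which the arm holds its last target. There are 200 camera calls.

### The job

Take the keyed drive shaft (the one with the brass key on its side) out of the wooden rack and fit it into the hub of the step pulley: push it in, turn it so that its key slips into the keyway, and keep pushing against the ejector spring until its shoulder sits flush on the hub face. Finish while still gripping the shaft and holding it pressed fully home, because the spring would lift it out again; leave the two other shafts in the rack and everything else on the bench undisturbed.

Things in the scene. Friction and masses are not known exactly. Their poses are not given: they have to be found in the camera images.
- keyed_shaft: The shaft to fit: bright steel, 98 mm long, about 0.38 kg, upright in one rack hole. Origin: centre of its foot, z up to its top. Stem 24 mm diameter, 0 to 45 mm (chamfered over the first 3 mm to 18 mm). A brass key 8 mm wide on the +x side, out to 17.5 mm from the axis, from 14 to 43 mm above the foot; below it the stem is a plain pilot.
- shoulder (a point): On the keyed shaft's axis, underside of its shoulder disc, 45 mm above the foot; axes as the shaft's. The disc is 42 mm in diameter and 8 mm thick; a red mark on its top points along +x, above the key.
- tang (a point): On the keyed shaft's axis, 76 mm above the foot, mid height of its square tang: the place to grip. The tang is 20 x 20 mm, from 53 to 98 mm above the foot, its faces square to the shaft's x and y axes.
- pulley: Two-step pulley, blue steps, 120 mm in diameter, on a grey 150 x 150 x 10 mm plate, fixed to the bench, with a bare aluminium hub 60 mm in diameter on top. Origin: centre of the plate's underside, z up. Its x axis points within 0.8 rad of straight away from the robot.
- hub_mouth (a point): Centre of the bore at the hub face, 70 mm above the bench, z up out of the bore. Vertical bore 26.5 mm in diameter, clear for over 45 mm but for the ejector. A keyway 11 mm wide, out to 19.5 mm from the axis, runs down the whole bore on this frame's +x side (the pulley's +x); a red mark on the hub face lies beyond it.
- ejector (a joint): Sprung black ejector disc in the bore, 18 mm in diameter. Value in m pushed down from rest: 0 at rest with its top 30 mm below the hub face, 0.015 when the shaft is home, stop at 0.018. It pushes back with about 4 N at rest, rising by 0.5 N per mm to about 11.5 N at home.
- rack: Wooden block 75 x 270 x 30 mm, fixed to the bench, origin at the centre of its underside, its long side along its own y. Three round holes, 26 mm in diameter and 12 mm deep, lie in a row along its y at -90, 0 and 90 mm. Each holds a shaft upright by its foot, feet 18 mm above the bench; which shaft is in which hole varies.
- plain_shaft: Bystander: bright steel shaft like the keyed one, same square tang, but with no key and no red mark. Origin at the foot.
- black_shaft: Bystander: dark steel shaft of the same size with a round tang 20 mm in diameter and no key. Origin at the foot.
- mallet: Bystander: hammer lying beyond the work, near the far edge of the bench.
- spanner: Bystander: spanner lying near the far edge of the bench.
- wax_jar: Bystander: amber jar 68 mm in diameter, 80 mm tall, standing near the far edge.
- spare_collar: Bystander: aluminium collar 56 mm in diameter, 18 mm tall, lying flat on the bench in front of the robot.
- screwdriver: Bystander: screwdriver lying on the bench close in front of the robot.

How it is judged:
By the outcome, as a careful person would: the job done as asked, in the order asked, and still so for the second after the job is handed in, while the arm keeps its last pose, push and grip.
It also fails if it takes over 48 s, if anything falls off the work surface, if the arm or the gripper's body presses on something with over 40 N, if the wrist force passes 120 N, or if a joint passes its speed limit or range.

## Working session

There is one attempt and no reset: what is moved stays moved. The work goes in short steps, Python scripts to look and compute and a shell command to move; the robot and the scene stay as the last step left them, time stands still between calls to the robot, and variables do not carry over. Pictures are saved under pics/ and viewed, on a budget of 10 in all, crops included, one or two more only if the job needs it, and the job is handed in when it is done.

```bash
mkdir -p pics; cat > h.py <<'E'
from plant import *
import numpy as np, cv2
def save(s,n): cv2.imwrite(f'pics/{n}.png',s['img'][:,:,::-1])
def world(s,u,v,d=None):
    R,_=cv2.Rodrigues(np.array(s['rvec'],float)); t=np.array(s['tvec'],float).ravel()
    d=s['depth'][v,u] if d is None else d
    u=np.asarray(u,float);v=np.asarray(v,float)
    c=np.stack([(u-s['cx'])/s['fx']*d,(v-s['cy'])/s['fy']*d,d+0*u],-1)
    return (c-t)@R
E
python3 - <<'E'
from h import *
np.set_printoptions(precision=1,suppress=True)
st=get_state();print(st['t'],st['tcp_rot'],st['width'])
for c in ['top','side']:
    s=snapshot(c);save(s,c+'1')
    for n in ['keyed_shaft','shoulder','tang','pulley','hub_mouth','rack','plain_shaft','black_shaft']:
        print(c,n,[(np.round(r['xyz']),round(r['confidence'],2)) for r in spot_point(n,s)[:2]])
E
```

```text
0.0 [[-0.9  0.4 -0. ]
 [ 0.4  0.9 -0. ]
 [ 0.  -0.  -1. ]] 0.9991876162083886
top keyed_shaft [(array([ 522., -180.,   18.]), 0.89), (array([ 525., -179.,   95.]), 0.29)]
top shoulder [(array([ 526., -178.,   64.]), 0.76), (array([358.,  81.,   3.]), 0.16)]
top tang [(array([ 524., -178.,   94.]), 0.78)]
top pulley [(array([563., 161.,   5.]), 0.61)]
top hub_mouth [(array([560., 158.,  71.]), 0.67)]
top rack [(array([ 525., -183.,   -1.]), 0.73)]
top plain_shaft [(array([526., -90.,  15.]), 0.57), (array([ 528., -178.,   62.]), 0.21)]
top black_shaft [(array([ 524., -269.,   20.]), 0.95)]
side keyed_shaft [(array([ 525., -182.,   15.]), 0.56)]
side shoulder [(array([ 525., -179.,   63.]), 0.82)]
side tang [(array([ 528., -180.,   96.]), 0.93)]
side pulley [(array([562., 162.,   3.]), 0.63)]
side hub_mouth [(array([564., 159.,  67.]), 0.89)]
side rack [(array([ 524., -179.,   -0.]), 0.94)]
side plain_shaft [(array([528., -88.,  19.]), 0.7)]
side black_shaft [(array([ 521., -270.,   16.]), 0.65)]
```

View pics/top1.png

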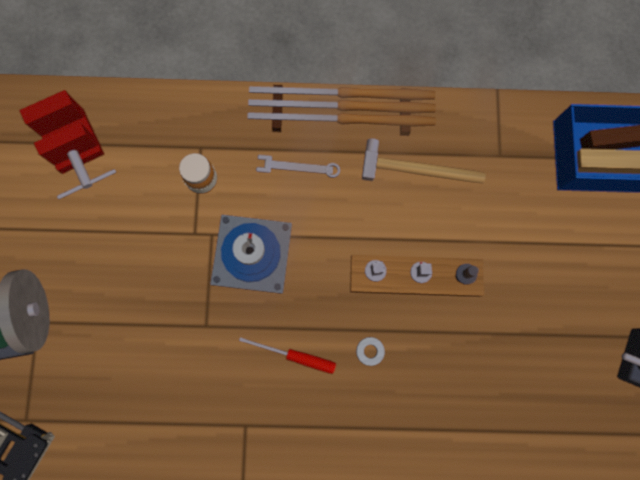

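View pics/side1.png

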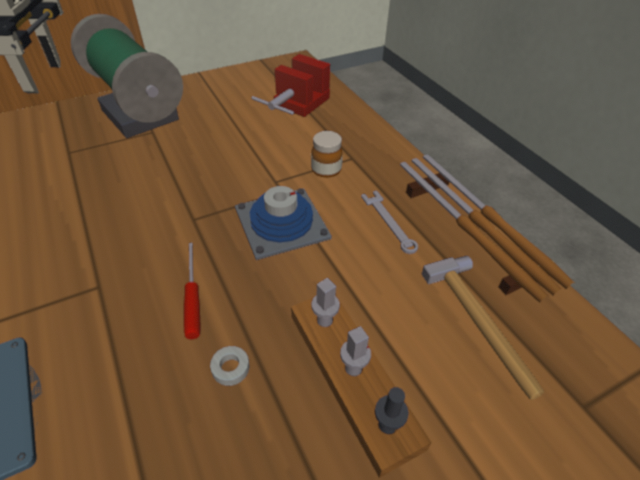

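Networks say the keyed shaft is the middle one. I'll go above it and check closely.

```bash
cat >> h.py <<'E'
def go(p,xdir=None):
    """shift in tool axes (mm) and twist (deg) to TCP position p; xdir = world yaw (deg) wanted for tool y line (mod 180)"""
    st=get_state();R=np.array(st['tcp_rot']);d=R.T@(np.array(p)-np.array(st['eef_pos']))
    yw=np.degrees(np.arctan2(R[1,1],R[0,1]))
    print('t',round(st['t'],2),'tcp',np.round(st['eef_pos'],1),'tool y yaw',round(yw,2),'j6',round(st['joint_positions'][5],2),'shift',np.round(d,1),end=' ')
    if xdir is not None:
        tw=-(xdir-yw); print('twist',[round((tw+90)%180-90,2)],end='')
    print()
E
python3 -c "
from h import *
go([500,-180,300])"
```

```text
t 0.9 tcp [245.  492.4 218.7] tool y yaw 63.54 j6 -0.2 shift [-527.9 -488.4  -81.4]
```

```bash
python3 -m crank '[0.093,-0.028,-0.026,-0.02,0, 0.093,-0.056,-0.052,-0.04,0, 0.093,-0.085,-0.079,-0.06,0, 0.093,-0.113,-0.105,-0.08,0, 0.093,-0.141,-0.131,-0.08,0, 0.093,-0.17,-0.157,-0.08,0, 0.093,-0.198,-0.183,-0.08,0, 0.093,-0.226,-0.21,-0.08,0, 0.093,-0.255,-0.236,-0.08,0, 0.093,-0.283,-0.262,-0.08,0]'; python3 -m crank '[0.093,-0.028,-0.026,0,0, 0.093,-0.056,-0.052,0,0, 0.093,-0.085,-0.079,0,0, 0.093,-0.113,-0.105,0,0, 0.093,-0.141,-0.131,0,0, 0.093,-0.17,-0.157,0,0, 0.093,-0.198,-0.183,0,0, 0.093,-0.226,-0.21,0,0, 0.093,-0.245,-0.226,0,0, 0.093,-0.245,-0.226,0,0]'
python3 - <<'E'
from h import *
s=snapshot('wrist');save(s,'w1')
for n in ['tang','keyed_shaft']: print(n,[(np.round(r['xyz']),round(r['confidence'],2)) for r in spot_point(n,s)[:2]])
go([525,-180,300])
E
```

```text
t: 1.73
eef_pos: [381.9, 129.9, 299.0]
tcp_rot: [[-0.895, 0.445, 0.001], [0.445, 0.895, 0.0], [-0.001, 0.001, -1.0]]
ft_force: [0.9, 0.4, -0.2]
width: 0.998
t: 2.57
eef_pos: [501.4, -184.6, 297.6]
tcp_rot: [[-0.893, 0.449, -0.0], [0.449, 0.893, -0.001], [-0.0, -0.001, -1.0]]
ft_force: [0.6, 1.0, 0.6]
width: 1.002
tang [(array([ 525., -177.,   93.]), 0.88)]
keyed_shaft [(array([ 528., -180.,   21.]), 0.56)]
t 2.72 tcp [ 500.  -179.3  298.3] tool y yaw 63.51 j6 -1.66 shift [-22.7  10.6  -1.7]
```

View pics/w1.png

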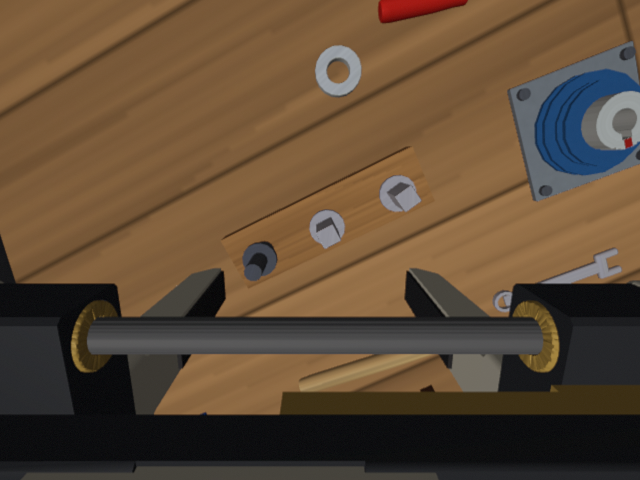

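```bash
python3 - <<'E'
import cv2,numpy as np
t=cv2.imread('pics/top1.png');s=cv2.imread('pics/side1.png');w=cv2.imread('pics/w1.png')
z=lambda i,x,y,a:cv2.resize(i[y:y+a,x:x+a],(260,260),interpolation=cv2.INTER_CUBIC)
o=np.vstack([np.hstack([z(t,361,255,30),z(s,295,275,60),z(w,375,170,50)]),np.hstack([z(t,407,257,30),z(s,325,322,60),z(w,302,205,50)])])
cv2.imwrite('pics/z1.png',o)
E
```

```text
(no output)
```

View pics/z1.png

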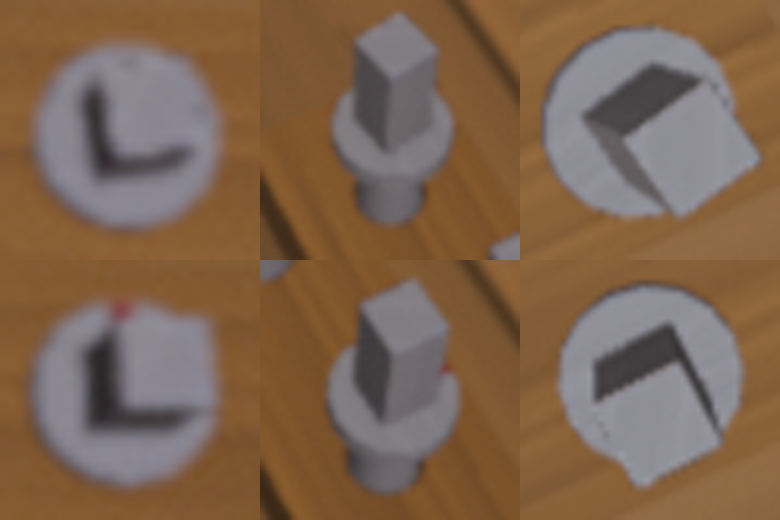

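Zoom shows the red mark on the middle shaft (towards +x); the left one has none. So the middle one is the keyed shaft. Now measure the yaw angles from depth.

```bash
cat >> h.py <<'E'
def cloud(s):
    v,u=np.mgrid[0:480,0:640]; P=world(s,u.astype(float),v.astype(float),s['depth'].astype(float)); P[s['depth']<=0]=1e6; return P
def rect(P,c,r,zlo,zhi):
    m=(np.hypot(P[...,0]-c[0],P[...,1]-c[1])<r)&(P[...,2]>zlo)&(P[...,2]<zhi)
    q=P[m]; (x,y),(w,h),a=cv2.minAreaRect(q[:,:2].astype(np.float32))
    print('n',len(q),'c',round(x,1),round(y,1),'z',round(float(np.median(q[:,2])),1),'size',round(w,1),round(h,1),'ang',round((a+45)%90-45,1),'mean',np.round(q[:,:2].mean(0),1))
    return m
E
python3 - <<'E'
from h import *
for c in ['wrist','top']:
    s=snapshot(c); P=cloud(s)
    print(c); rect(P,(525,-180),25,108,125)
    rect(P,(525,-180),30,64,76)
    if c=='top':
        rect(P,(562,160),115,5,14); rect(P,(562,160),45,64,76)
    I=s['img'].astype(int); red=(I[...,0]>120)&(I[...,0]>1.7*I[...,1])&(I[...,0]>1.7*I[...,2])
    for n,cc,r in [('shaft',(525,-180),30),('hub',(562,160),45)]:
        m=red&(np.hypot(P[...,0]-cc[0],P[...,1]-cc[1])<r)
        if m.any(): print(n,'red',m.sum(),P[m].mean(0).round(1))
E
```

```text
wrist
n 383 c 525.7 -180.0 z 116.6 size 20.5 20.1 ang 1.4 mean [ 524.9 -179.7]
n 505 c 523.2 -179.3 z 71.6 size 41.1 36.6 ang -15.1 mean [ 519.4 -177.5]
hub red 55 [590.1 159.3  71.2]
top
n 72 c 521.9 -178.4 z 115.5 size 19.3 15.9 ang 0.6 mean [ 523.5 -176.3]
n 121 c 524.3 -172.2 z 70.3 size 24.6 40.8 ang -16.3 mean [ 520.8 -168.9]
n 2233 c 549.9 155.0 z 9.7 size 207.4 203.3 ang -16.0 mean [555.6 158.7]
n 578 c 560.9 161.2 z 70.0 size 59.7 58.7 ang 29.5 mean [560.4 161.4]
hub red 10 [586.5 159.6  70.7]
```

```bash
python3 -c "
from h import *
go([525.5,-179.8,130],1.4)"
```

```text
t 2.82 tcp [ 500.  -178.5  298.9] tool y yaw 63.6 j6 -1.66 shift [-23.5  10.2 168.9] twist [np.float64(62.2)]
```

```bash
python3 -m crank '[0.093,-0.012,0.005,0.02,7, 0.093,-0.0235,0.0102,0.04,14, 0.093,-0.0235,0.0102,0.06,21, 0.093,-0.0235,0.0102,0.08,28, 0.093,-0.0235,0.0102,0.1,35, 0.093,-0.0235,0.0102,0.12,42, 0.093,-0.0235,0.0102,0.14,49, 0.093,-0.0235,0.0102,0.155,56, 0.093,-0.0235,0.0102,0.168,62.2, 0.093,-0.0235,0.0102,0.168,62.2]'
python3 - <<'E'
from h import *
s=snapshot('wrist');save(s,'w2'); P=cloud(s)
rect(P,(525,-180),25,108,125)
go([525.5,-179.8,75],1.4)
E
```

```text
t: 3.65
eef_pos: [524.2, -178.7, 128.5]
tcp_rot: [[-0.021, 1.0, -0.004], [1.0, 0.021, 0.002], [0.002, -0.004, -1.0]]
ft_force: [0.1, 0.4, 0.6]
width: 1.0
n 1374 c 526.2 -179.4 z 116.7 size 19.9 20.4 ang 1.5 mean [ 526.3 -178.3]
t 3.7 tcp [ 525.  -179.3  130. ] tool y yaw 1.55 j6 -0.56 shift [-0.6  0.6 55. ] twist [np.float64(0.15)]
```

View pics/w2.png

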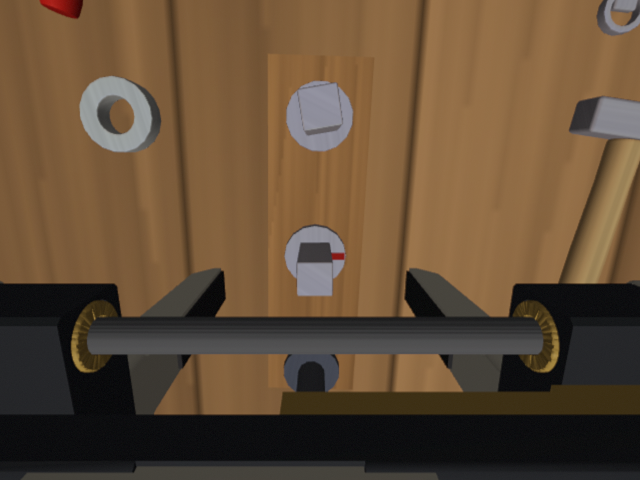

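The image shows the red mark at (338,256), pointing to world +x, with the tang centred between the fingers. Descend and grip.

```bash
python3 -m crank '[0.07,-0.0005,0.001,0.02,0, 0.06,-0.0005,0.001,0.04,0, 0.05,-0.0005,0.001,0.054,0, 0.04,-0.0005,0.001,0.054,0, 0,-0.0005,0.001,0.054,0, 0,-0.0005,0.001,0.054,0, 0,-0.0005,0.001,0.054,0, 0,-0.0005,0.001,0.054,0, 0,-0.0005,0.001,0.054,0, 0,-0.0005,0.001,0.054,0]' 55
```

```text
t: 4.53
eef_pos: [527.2, -181.7, 77.3]
tcp_rot: [[-0.024, 1.0, 0.001], [1.0, 0.024, -0.001], [-0.001, 0.001, -1.0]]
ft_force: [-0.2, 0.8, -0.1]
width: 0.332
```

```bash
python3 -m crank '[0,0,0,0,0, 0,0,0,0,0, 0,0,0,0,0, 0,0,0,0,0]'; python3 -m crank '[0,0,0,-0.01,0, 0,0,0,-0.02,0, 0,0,0,-0.04,0, 0,0,0,-0.06,0, 0,0,0,-0.09,0, 0,0,0,-0.12,0, 0,0,0,-0.14,0, 0,0,0,-0.14,0]'
python3 - <<'E'
from h import *
go([535,100,205])
s=snapshot('top');save(s,'t2');s=snapshot('wrist');save(s,'w3'); P=cloud(s)
E
```

```text
t: 4.87
eef_pos: [525.8, -181.5, 76.6]
tcp_rot: [[-0.024, 1.0, -0.002], [1.0, 0.024, 0.0], [0.0, -0.002, -1.0]]
ft_force: [-4.8, -1.0, 4.4]
width: 0.212
t: 5.53
eef_pos: [530.0, -182.8, 222.5]
tcp_rot: [[-0.024, 1.0, 0.01], [1.0, 0.024, -0.005], [-0.005, 0.01, -1.0]]
ft_force: [0.6, -0.8, -3.6]
width: 0.213
t 5.53 tcp [ 530.  -182.8  222.5] tool y yaw 1.36 j6 -0.56 shift [282.7  11.6  16.2]
```

```bash
python3 -m crank '[0,0.02,0.002,0,0, 0,0.05,0.003,0,0, 0,0.085,0.005,0,0, 0,0.12,0.007,0,0, 0,0.155,0.01,0,0, 0,0.19,0.015,0,0, 0,0.22,0.02,0,0, 0,0.24,0.025,0,0, 0,0.25,0.025,0,0, 0,0.25,0.025,0,0]'
python3 - <<'E'
from h import *
s=snapshot('wrist');save(s,'w4'); P=cloud(s)
rect(P,(562,160),36,66,76)
for n in ['hub_mouth']: print(n,[(np.round(r['xyz'],1),round(r['confidence'],2)) for r in spot_point(n,s)[:2]])
I=s['img'].astype(int); red=(I[...,0]>110)&(I[...,0]>1.7*I[...,1])&(I[...,0]>1.7*I[...,2])
m=red&(np.hypot(P[...,0]-562,P[...,1]-160)<40)
print('red',m.sum(),P[m].mean(0).round(1))
go([562,160,200])
E
```

```text
t: 6.47
eef_pos: [544.7, 71.2, 214.5]
tcp_rot: [[-0.026, 1.0, -0.004], [1.0, 0.026, 0.001], [0.001, -0.004, -1.0]]
ft_force: [-0.4, 0.3, -4.0]
width: 0.211
n 3130 c 565.0 162.3 z 70.8 size 59.8 59.8 ang 26.4 mean [564.4 163.1]
hub_mouth [(array([561.9, 159.5,  74.7]), 0.9), (array([360.6,  78.5,  -2. ]), 0.72)]
red 98 [589.7 159.6  71.3]
t 6.57 tcp [545.2  68.5 215.2] tool y yaw 1.38 j6 -0.1 shift [91.1 19.  15.1]
```

View pics/w4.png

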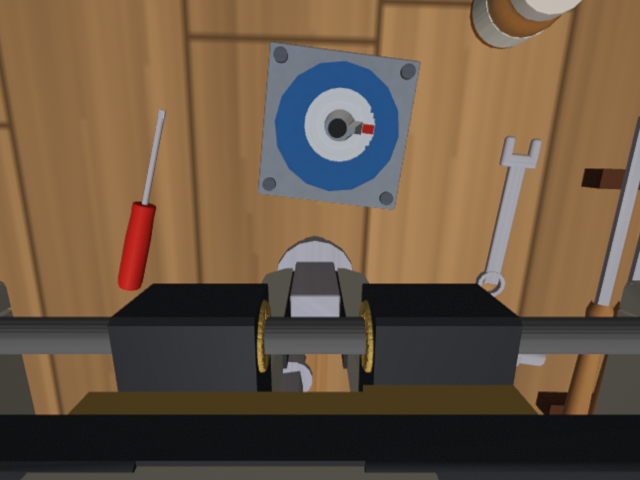

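Hub mouth is seen at (339,127), keyway/red mark at (368,129); pulley yaw ≈ −6.3°. Now I'll measure the held shaft in the same camera (the one picture used for both).

```bash
python3 - <<'E'
from h import *
from scipy.optimize import least_squares
T=[];C=[];F=[];H=[]
for k in range(3):
    s=snapshot('wrist'); st=get_state(); P=cloud(s); t=np.array(st['eef_pos']);T.append(t)
    d=P-np.array([545.5,69.5,214.5]); r=np.hypot(d[...,0],d[...,1])
    if k==0:
        m=(r<40); print(np.histogram(d[m][:,2],bins=np.arange(-60,60,4)))
    m=(r<40)&(d[...,2]>-10)&(d[...,2]<3)
    # disc rim: robust arc - topmost pixel per column
    q=[]
    for u in range(275,356,4):
        v=np.where(m[:,u])[0]
        if len(v): q.append(P[v[0],u])
    q=np.array(q)
    f=least_squares(lambda p:np.hypot(q[:,0]-p[0],q[:,1]-p[1])-21,[545,69],loss='soft_l1'); C.append(f.x); 
    if k==0: print(len(q),np.abs(f.fun).round(1), q[:,2].mean())
    m=(np.abs(d[...,0])<8)&(r<30)&(d[...,2]>6)&(d[...,2]<30); F.append([np.median(P[m][:,1]),m.sum()])
    mh=(np.hypot(P[...,0]-565,P[...,1]-162)<40)&(abs(P[...,2]-70.5)<4)
    cs,_=cv2.findContours((mh*255).astype(np.uint8),cv2.RETR_EXTERNAL,cv2.CHAIN_APPROX_NONE)
    c=max(cs,key=len)[:,0]; h=P[c[:,1],c[:,0]]
    f=least_squares(lambda p:np.hypot(h[:,0]-p[0],h[:,1]-p[1])-p[2],[565,162,30],loss='soft_l1');H.append(f.x)
for n,a in zip('TCFH',(T,C,F,H)): print(n,np.round(a,1).tolist())
E
```

```text
(array([   0,   12,   20,    1,    0,    0,    0,    0,    0,    0,    0,
          1,   83,  890,  566,  128,  200,  266,  285,  314,  314,  300,
        326,  353,  454, 1221,  202,  189,  134]), array([-60, -56, -52, -48, -44, -40, -36, -32, -28, -24, -20, -16, -12,
        -8,  -4,   0,   4,   8,  12,  16,  20,  24,  28,  32,  36,  40,
        44,  48,  52,  56]))
19 [0.  0.2 0.  0.1 0.1 0.3 0.  0.2 0.2 0.  0.  0.  0.1 0.2 0.3 0.1 0.1 0.2
 0. ] 206.0512550237766
T [[545.5, 67.9, 215.6], [545.7, 67.7, 215.9], [545.9, 67.5, 216.2]]
C [[547.3, 70.2], [547.5, 69.6], [547.8, 69.4]]
F [[80.5, 619.0], [79.9, 607.0], [79.6, 594.0]]
H [[564.9, 162.3, 29.7], [564.9, 162.3, 29.7], [564.9, 162.3, 29.7]]
```

```bash
python3 -m crank '[0,0.02,0.004,0,0, 0,0.045,0.01,0,0, 0,0.07,0.015,0.01,0, 0,0.085,0.019,0.025,0, 0,0.092,0.02,0.04,0, 0,0.092,0.02,0.055,0, 0,0.092,0.02,0.065,0, 0,0.092,0.02,0.07,0, 0,0.092,0.02,0.07,0, 0,0.092,0.02,0.07,0]'
python3 -m crank '[0,0,0,0,0, 0,0,0,0,0, 0,0,0,0,0, 0,0,0,0,0]'
cat > m.py <<'E'
from h import *
from scipy.optimize import least_squares
s=snapshot('wrist'); save(s,'w5'); st=get_state(); P=cloud(s); t=np.array(st['eef_pos'])
d=P-t; r=np.hypot(d[...,0],d[...,1]); m=(r<40)&(d[...,2]>-14)&(d[...,2]<3)
q=[]
for u in range(275,356,4):
    v=np.where(m[:,u])[0]
    if len(v): q.append(P[v[0],u])
q=np.array(q); f=least_squares(lambda p:np.hypot(q[:,0]-p[0],q[:,1]-p[1])-21,t[:2],loss='soft_l1')
print('axis',f.x.round(1),len(q),abs(f.fun).max().round(1))
h=P[(np.hypot(P[...,0]-565,P[...,1]-162)<40)&(abs(P[...,2]-70.5)<4)]; print('hub pts',len(h))
go([563.1,160.4,118],-6.3)
s=snapshot('side'); I=s['img'][150:270,220:360]; cv2.imwrite('pics/s5.png',cv2.resize(I[:,:,::-1],None,fx=4,fy=4,interpolation=cv2.INTER_CUBIC))
E
python3 m.py
```

```text
t: 7.55
eef_pos: [564.2, 160.6, 147.0]
tcp_rot: [[-0.022, 1.0, 0.0], [1.0, 0.022, -0.0], [-0.0, 0.0, -1.0]]
ft_force: [0.3, 1.0, -3.9]
width: 0.214
t: 7.88
eef_pos: [564.2, 161.3, 147.3]
tcp_rot: [[-0.023, 1.0, 0.001], [1.0, 0.023, 0.0], [0.0, 0.001, -1.0]]
ft_force: [0.2, -0.2, -4.5]
width: 0.209
axis [566.3 162.9] 19 0.3
hub pts 2422
t 7.93 tcp [564.1 161.4 147.1] tool y yaw 1.34 j6 0.07 shift [-1.  -1.  29.1] twist [np.float64(7.64)]
```

View pics/s5.png

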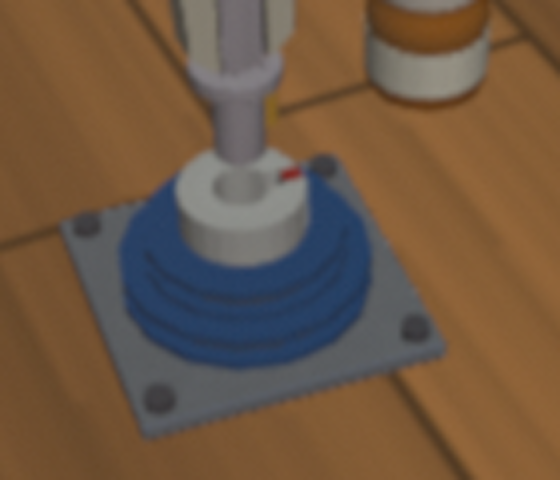

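The side view shows the shaft over the bore with the brass key at (270,107), on the red mark's side. Small correction, then put in the pilot.

```bash
python3 -m crank '[0,-0.0006,-0.0012,0.004,0, 0,-0.0006,-0.0012,0.008,0, 0,-0.0006,-0.0012,0.012,0, 0,-0.0006,-0.0012,0.016,0, 0,-0.0006,-0.0012,0.02,0, 0,-0.0006,-0.0012,0.023,0, 0,-0.0006,-0.0012,0.026,0, 0,-0.0006,-0.0012,0.028,0, 0,-0.0006,-0.0012,0.028,0, 0,-0.0006,-0.0012,0.028,0]' 60
python3 -c "
from h import *
go([563,160.7,118],-6.3)"
```

```text
t: 8.82
eef_pos: [562.7, 160.7, 118.6]
tcp_rot: [[-0.023, 1.0, -0.0], [1.0, 0.023, -0.0], [-0.0, -0.0, -1.0]]
ft_force: [0.8, -0.5, -4.5]
width: 0.211
t 8.82 tcp [562.7 160.7 118.6] tool y yaw 1.34 j6 0.06 shift [-0.1  0.3  0.6] twist [np.float64(7.64)]
```

Pilot in about 10 mm without contact. Turn 7.6°, then push (foot meets the ejector at TCP ≈ 98).

```bash
python3 -m crank '[0,0,0,0,3, 0,0,0,0,6, 0,0,0,0,7.6, 0,0,0,0,7.6, 0,0,0,0.002,7.6, 0,0,0,0.004,7.6, 0,0,0,0.006,7.6, 0,0,0,0.008,7.6, 0,0,0,0.01,7.6, 0,0,0,0.01,7.6]'
python3 -c "
from h import *
st=get_state();print(st['ft_force'],st['ft_torque'])
go([563,160.7,83.3],-6.3)"
```

```text
t: 9.65
eef_pos: [562.3, 160.7, 108.0]
tcp_rot: [[0.109, 0.994, -0.001], [0.994, -0.109, -0.0], [-0.0, -0.001, -1.0]]
ft_force: [0.4, -0.4, -4.8]
width: 0.214
[ 0.38880972 -0.4219398  -4.77489847] [-0.05216606  0.04623823  0.01446033]
t 9.65 tcp [562.3 160.7 108. ] tool y yaw -6.25 j6 0.2 shift [ 0.   0.7 24.7] twist [np.float64(0.05)]
```

```bash
python3 -m crank '[0,0,0,0.003,0, 0,0,0,0.006,0, 0,0,0,0.009,0, 0,0,0,0.011,0, 0,0,0,0.013,0, 0,0,0,0.015,0, 0,0,0,0.017,0, 0,0,0,0.019,0, 0,0,0,0.02,0, 0,0,0,0.02,0]'
python3 -c "
from h import *
st=get_state();print(st['ft_force'],st['ft_torque'])
go([563,160.7,83.3],-6.3)"
```

```text
t: 10.48
eef_pos: [562.7, 160.8, 88.8]
tcp_rot: [[0.109, 0.994, 0.0], [0.994, -0.109, 0.0], [0.0, 0.0, -1.0]]
ft_force: [-3.7, 0.4, 3.8]
width: 0.212
[-3.70433743  0.36489246  3.81948818] [-0.18207043  0.70852754  0.05146592]
t 10.48 tcp [562.7 160.8  88.8] tool y yaw -6.26 j6 0.2 shift [-0.1  0.3  5.5] twist [np.float64(0.04)]
```

```bash
python3 -m crank '[0,0,-0.0003,0.001,0, 0,0,-0.0003,0.002,0, 0,0,-0.0003,0.003,0, 0,0,-0.0003,0.004,0, 0,0,-0.0003,0.005,0, 0,0,-0.0003,0.0055,0, 0,0,-0.0003,0.006,0, 0,0,-0.0003,0.006,0]'
python3 -c "
from h import *
st=get_state();print(st['ft_force'],st['ft_torque'])
go([563,160.7,83.3],-6.3)"
```

```text
t: 11.15
eef_pos: [562.7, 160.8, 83.7]
tcp_rot: [[0.109, 0.994, 0.001], [0.994, -0.109, -0.0], [0.0, 0.001, -1.0]]
ft_force: [-4.3, -0.8, 10.2]
width: 0.211
[-4.32635911 -0.78642815 10.15911337] [-0.24796459  0.99640116 -0.02687313]
t 11.15 tcp [562.7 160.8  83.7] tool y yaw -6.26 j6 0.2 shift [-0.   0.3  0.4] twist [np.float64(0.04)]
```

```bash
python3 -m crank '[0,0,-0.0002,0.0005,0, 0,0,-0.0002,0.001,0, 0,0,-0.0002,0.001,0, 0,0,-0.0002,0.001,0]'; python3 -m crank '[0,0,0,0.0005,0, 0,0,0,0.001,0, 0,0,0,0.001,0, 0,0,0,0.001,0]'
```

```text
t: 11.48
eef_pos: [562.7, 160.8, 83.6]
tcp_rot: [[0.109, 0.994, 0.002], [0.994, -0.109, -0.0], [0.0, 0.002, -1.0]]
ft_force: [-6.0, -0.8, 15.1]
width: 0.216
t: 11.82
eef_pos: [562.7, 160.8, 83.6]
tcp_rot: [[0.109, 0.994, 0.002], [0.994, -0.109, -0.0], [0.0, 0.002, -1.0]]
ft_force: [-8.6, -2.2, 22.0]
width: 0.211
```

It stopped at z = 83.6 while the force rises, as a seated shoulder should. Check visually.

```bash
python3 - <<'E'
from h import *
s=snapshot('side'); a=cv2.resize(s['img'][150:250,230:340,::-1],(440,400),interpolation=cv2.INTER_CUBIC)
s=snapshot('wrist'); P=cloud(s); st=get_state(); r=np.hypot(P[...,0]-565,P[...,1]-162)
z=P[...,2][(r<20)&(P[...,2]>60)&(P[...,2]<90)]; print('disc',len(z),np.percentile(z,[10,50,90]).round(1))
z=P[...,2][(r>23.5)&(r<28)&(P[...,2]>60)&(P[...,2]<90)&(P[...,1]>165)]; print('hub face',len(z),np.percentile(z,[10,50,90]).round(1))
print(st['t'],st['eef_pos'],st['ft_force'])
b=cv2.resize(s['img'][150:350,210:430,::-1],(440,400)); cv2.imwrite('pics/f1.png',cv2.resize(np.hstack([a,b]),(800,364)))
E
```

```text
disc 1367 [78.1 79.1 86.9]
hub face 1086 [70.  70.8 71.6]
11.9167 [562.69086386 160.78029144  83.61660281] [-7.80134541 -2.26300765 22.1993919 ]
```

View pics/f1.png

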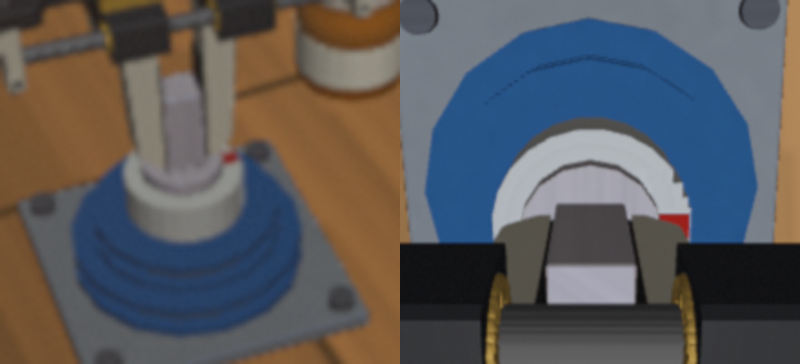

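Disc top is 8.3 mm above the hub face (disc is 8 mm thick), so it is flush, and the force is steady.

```bash
python3 -m crank '[0,0,0,0.0003,0, 0,0,0,0.0003,0, 0,0,0,0.0003,0, 0,0,0,0.0003,0, 0,0,0,0.0003,0, 0,0,0,0.0003,0]'; python3 -c "
from plant import *
print(sign_off())"
```

```text
t: 12.42
eef_pos: [562.7, 160.8, 83.6]
tcp_rot: [[0.109, 0.994, 0.003], [0.994, -0.109, -0.0], [0.0, 0.003, -1.0]]
ft_force: [-8.6, -2.3, 24.4]
width: 0.206
the job is handed in; nothing more can be done
None
```

The keyed shaft is in the pulley hub, pressed home, and I handed the job in at 12.4 s with the gripper still holding it down. It was in the middle rack hole. I put the plain pilot about 10 mm into the bore, turned the shaft 7.6° to line the key up with the keyway, then pushed down against the ejector until it stopped.

**Last checks:**
- **Position:** the tool stayed at z = 83.6 mm over three moves while the push rose from 10 to 24 N. I expected 83.3 mm when home.
- **Flushness:** the top of the shoulder disc measured 8.3 mm above the hub face, against a disc thickness of 8 mm, so it is flush within measuring error.
- **Forces:** there is a sideways force of about 9 N from a small misalignment, and the readings I took stayed well below the 40 N and 120 N limits.
- **Bystanders:** I didn't look at the rack or the rest of the bench again at the end. I felt no contact on the way, and the shaft was lifted clear of its neighbours.

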